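Bolt the paint mixer's turntable

TASK

Lock the bench paint mixer's turntable: hold the spring catch plate down with one fingertip and, with the other, push the bolt's upright tab so that the bolt slides fully home into the keeper block by the turntable. Keep the catch down until the bolt is home, then let go so that it springs back up and locks the bolt. Nothing needs gripping or lifting; leave the cans, cup, bottle and brush where they are.

Things in the scene. Friction and masses are not known exactly. Their poses are not given: they have to be found in the camera images.
- mixer: Fixed bench paint mixer: low grey housing, flat deck 50 mm above the bench, 220 mm along its x (x -110 to 110), 390 mm along its y (y -130 to +260). Origin on the bench under the bolt-and-catch mechanism, z up. The bolt lies on the deck along y, on the line x = -35 mm. The turntable at y = 185 mm carries a fixed can whose top is 169 mm above the bench.
- keeper (a point): Middle of the top of the steel keeper block that takes the bolt's end, beside the turntable: 48 x 20 mm, 22 mm above the deck, fixed at mixer x = -35, y = 112 mm. The bolt shoots towards it (mixer +y). Two fixed low straps over the bolt's bar, at mixer y = -56 and +60 mm, stand at most 15 mm above the deck.
- tab_top (a point): Middle of the top of the bolt's upright steel tab, to be pushed towards mixer +y: 30 mm wide along mixer x, 8 mm thick along y, top 46 mm above the deck; at mixer x = -35 mm, y = the bolt's joint value. Under it the bolt's bar, 24 mm wide, is 8 mm above the deck before and behind the tab. At mixer x = -11 to +5 mm the bolt carries a notched bar, 68 mm long, 23 mm above the deck.
- catch_top (a point): Middle of the top of the spring catch's black thumb plate, 30 mm above the deck when up; it moves straight down. 38 mm wide along mixer x (17 to 55 mm), 110 mm long along y (-58 to +52 mm), parallel to the bolt, so a fingertip can slide along it while pressing. Its middle is 71 mm in +x from the bolt's line; the gap between plate and tab is 37 mm.
- bolt (a joint): How far the bolt is slid towards mixer +y, in m: 0 to 0.0025 at the start (drawn back), 0.040 fully home on its stop. Friction about 2 N. With the catch up it is blocked within 3.5 mm of 0, and kept home once past 0.0365; a catch let up on the way drops into a middle notch at 0.018 to 0.022.
- catch (a joint): How far the catch is pressed down, in m: 0 up (start, sprung), 0.012 fully down on its stop. The bolt is free to slide when it is more than 0.007 down. The spring pushes up with about 3 N when up and about 6 N when fully down, and lifts the catch when it is let go.
- big_can: loose 120 mm tall, 100 mm wide paint can, standing on the bench near the mixer; bystander; origin at the centre of its underside
- half_can: loose small paint can, 80 mm tall, 72 mm wide, standing on the bench near the mixer; bystander; origin at the centre of its underside
- touch_tin: loose touch-up tin, 44 mm tall, 40 mm wide, standing on a corner of the mixer's deck; bystander; origin at the centre of its underside
- cup: loose white plastic mixing cup, 85 mm tall, 76 mm wide at the rim, open end up, on the bench near the mixer; bystander; origin at the centre of its underside
- thinner: loose plastic bottle, 170 mm tall, 60 mm wide, standing on the bench beyond the mixer; bystander; origin at the centre of its underside
- brush: loose paint brush lying on the bench on the robot's side of the mixer; bystander

How it is judged:
By the outcome, as a careful person would: the job done as asked, in the order asked, and still so for the second after the job is handed in, with the robot touching nothing.
It also fails if it takes over 32 s, if anything falls off the work surface, if the arm or the gripper's body presses on something with over 40 N, if the wrist force passes 120 N, or if a joint passes its speed limit or range.

ROBOT

A 6-joint arm with a two-finger parallel gripper is mounted at the origin on the work surface. World frame = base frame: x ahead of the robot, y to its left, z up, the work surface at z = 0. Lengths are in m, angles in degrees, forces in N, time in s.
With the tool pointing down it reaches from about 0.25 to 0.725 m from the base axis. Payload 4 kg.
Tool frame: the origin (TCP) lies midway between the tips of the shut fingers; the grasp point (between the pads) lies 19 mm behind it (manip.grasp_offset is the distance from the TCP to the grasp point, in m); z points along the fingers, y is the direction in which the jaws open and shut (so a half turn about z gives the same grasp; the last joint's range is limited). The gripper opens to 85 mm and grips with 20 to 120 N. Pads are 22 mm wide; open, the fingers measure 114 mm over their backs; the gripper's body (76 mm by 85 mm) begins 54 mm behind the grasp point. The pads swing forward as they close: fully open they stand 13 mm farther back than shut.
Start: joints at [68.354, 13.785, 0.286, 76.501, 0, 90], TCP at [0.184, 0.465, 0.192] pointing down, gripper open.
Joint ranges: [-155.79, 155.79], [-60.16, 107.12], [-62.33, 73.08], [-114, 123.19], [-81.49, 82.49], [-180, 180]. Speed limits (degrees/s): [159.86, 159.86, 180, 180, 180, 180].

INTERFACE

Orientations are given as [roll, pitch, yaw] about the fixed x, y, z axes, in that order (R = Rz(yaw) Ry(pitch) Rx(roll)).
In Python, from workcell import manip gives the robot as it stands. The module is installed in compiled form; this text tells all that it offers.
- The arm moves only by the tool step_arm, never from a script. Its argument "rows" is a list that holds one entry, the list of rows, each a list of 4 numbers: the shift along the world's x, y, z in cm, then the turn about the world's z in rad. In form: [[[dx, dy, dz, spin], ...]]. A call has 1 to 12 rows; each row is the pose to reach, as a shift and turn from the pose commanded when the call began; what a row does not reach only later rows make up. A row lasts 1/10 s, in which the tool goes at most 50 mm and 8.59 degrees, less where a joint would pass 70% of its speed; a pose out of reach is approached as far as the arm can. A call with a gripper value outside its range is refused whole. "jaw" is the closure, from 0 (fully open) to 1 (shut), set as the call begins (left out, the last holds). The fingers move at their own pace and stop on an object; "grip_force" is the grip in N (left out, the last holds). Time passes only in rows, so rows that repeat a pose let the fingers close. It gives the time, the measured TCP pose, the force and the opening at its end, in the units of the state.
- manip.state(): the state, without advancing time (a new reading comes with each control period).
- manip.read_camera(name): name is "side" or "top" or "wrist"; returns the picture (420x560x3 uint8, blue, green, red); there is no depth.
- manip.calibration(name): a dict with "mtx" (3x3 intrinsics, pixels), "world_to_cam" (4x4, takes a point from world to camera coordinates). Camera axes: x right, y up, looking along -z (the intrinsics and any distortion apply to the point x, -y, -z); pixel columns grow to the right and rows downward; lengths in m; the calibration is good to about 2 mm. A picture is of the moment at which its call begins: read the wrist's pose just before it. calibration takes no time and is no camera call; for the wrist camera it gives the pose at the moment of the call.
- manip.hand_in(): hands the job in, once; it reports no verdict.
The state is a dict: "t": time; "q": joint angles; "qvel": joint speeds; "joint_efforts": joint torques, N m; "ee_pos": TCP position; "orientation": TCP orientation; "ft_force": force on the tool from outside, world axes, zero at the start; "moment": the same for the moment, N m; "finger_gap": opening from 0.0 (shut) to 1.0 (fully open).
Only numpy, scipy, OpenCV 4.12 (cv2) and the standard library are available. Lean on these libraries where they do the work, as an engineer would, in place of code of your own. Each camera call takes 0.05 s, during which the arm holds its last target. There are 200 camera calls.

## Working session

There is one attempt and no reset: what is moved stays moved. The work goes in short steps, Python scripts to look and compute and a tool call to move; the robot and the scene stay as the last step left them, time stands still between calls to the robot, and variables do not carry over. Pictures are saved under pics/ and viewed, about 8 in all and at most 12, crops included, and the job is handed in when it is done.

Besides the shell and the picture viewer there is one more tool, called after "Call:" by a JSON object that holds its "name" and its "arguments", one argument or row to a line. step_arm: Moves the arm, as the interface text tells. Its arguments: {"type":"object","properties":{"rows":{"type":"array"},"jaw":{"type":"number"},"grip_force":{"type":"number"}},"required":["rows"]}

```bash
mkdir -p pics
python3 - <<'E'
from workcell import manip
import cv2,numpy as np
for n in("top","side"):
    im=manip.read_camera(n); cv2.imwrite(f"pics/{n}0.png",im)
    c=manip.calibration(n); print(n,{k:(np.round(v,4).tolist() if hasattr(v,'shape') else v) for k,v in c.items()})
s=manip.state(); print(s)
E
```

```text
top {'mtx': [[381.947, 0.0, 275.6912], [0.0, 381.947, 207.48], [0.0, 0.0, 1.0]], 'world_to_cam': [[-0.0227, -0.9997, 0.0056, -0.0638], [0.9958, -0.0222, 0.0886, -0.5962], [-0.0884, 0.0076, 0.9961, -0.8137], [0.0, 0.0, 0.0, 1.0]]}
side {'mtx': [[412.7378, 0.0, 281.3007], [0.0, 412.7378, 211.042], [0.0, 0.0, 1.0]], 'world_to_cam': [[0.9818, -0.1894, -0.0145, -0.5694], [0.1509, 0.7317, 0.6647, -0.1084], [-0.1153, -0.6548, 0.747, -0.7105], [0.0, 0.0, 0.0, 1.0]]}
{'t': 0.1, 'q': array([ 6.83547265e+01,  1.38273992e+01,  2.22239611e-01,  7.65010036e+01,
       -3.81704389e-04,  9.00003605e+01]), 'qvel': array([ 0.07262295, -0.05458219,  0.17614567, -0.10710152, -0.02739113,
        0.06702452]), 'joint_efforts': array([ 5.88414568e-04, -3.73138225e+01,  2.53010273e+01,  1.08727132e-02,
        2.98363250e-05, -1.24373275e-05]), 'ee_pos': array([0.18420085, 0.46416016, 0.19161162]), 'orientation': array([-1.79893837e+02,  3.82371788e-04,  1.58354367e+02]), 'ft_force': array([ 0.78881112,  0.04656277, -0.32254838]), 'moment': array([ 0.00869604,  0.04422941, -0.00641583]), 'finger_gap': 0.9990160682435759}
```

View pics/top0.png

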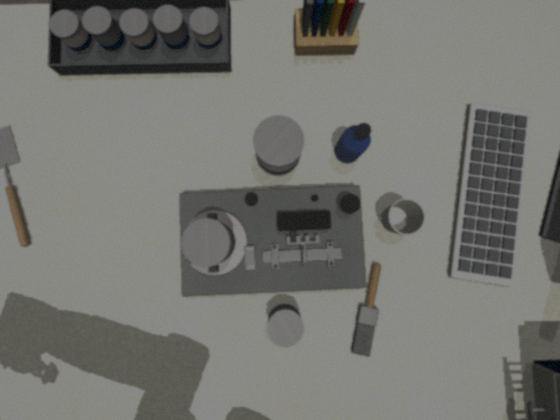

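View pics/side0.png

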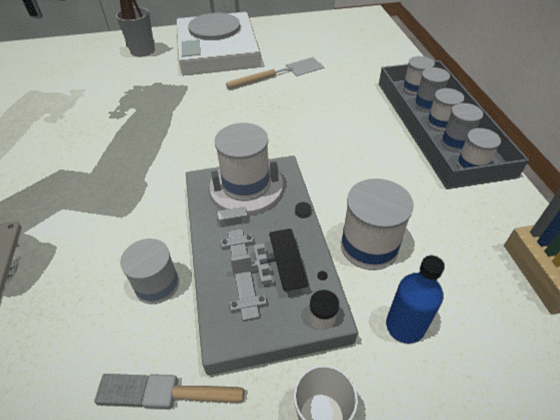

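```bash
cat > h.py <<'E'
from workcell import manip
import cv2,numpy as np
def ray(name,px,z,cal=None):
    c=cal or manip.calibration(name); K=np.array(c["mtx"]);T=np.array(c["world_to_cam"])
    d=c.get("dist"); p=cv2.undistortPoints(np.array([[px]],float),K,None if d is None else np.array(d))[0,0]
    R=T[:3,:3];o=-R.T@T[:3,3]; v=R.T@np.array([p[0],-p[1],-1.]); return o+v*(z-o[2])/v[2]
def proj(name,P,cal=None):
    c=cal or manip.calibration(name); K=np.array(c["mtx"]);T=np.array(c["world_to_cam"])
    q=T[:3,:3]@np.asarray(P,float)+T[:3,3]; return K[0,0]*q[0]/-q[2]+K[0,2],-K[1,1]*q[1]/-q[2]*1+K[1,2]
E
python3 - <<'E'
from h import *
im=cv2.imread("pics/top0.png"); print(manip.calibration("top").keys())
hsv=cv2.cvtColor(im,cv2.COLOR_BGR2HSV); g=cv2.cvtColor(im,cv2.COLOR_BGR2GRAY)
m=np.zeros_like(g); m[170:310,165:380]=(g[170:310,165:380]<42)*255
for c in cv2.findContours(m,0,2)[0]:
    if cv2.contourArea(c)>40: print("dark",cv2.contourArea(c),cv2.minAreaRect(c))
x0,y0=170,175
cv2.imwrite("pics/topz.png",cv2.resize(im[y0:305,x0:375],None,fx=3.8,fy=3.8,interpolation=cv2.INTER_CUBIC))
E
```

```text
dict_keys(['mtx', 'world_to_cam'])
dark 861.0 ((303.1300048828125, 220.379638671875), (18.60163116455078, 52.269046783447266), 87.79740142822266)
dark 247.5 ((349.0, 203.0), (18.0, 18.0), 90.0)
dark 82.5 ((251.0, 198.5), (11.0, 10.0), 90.0)
```

View pics/topz.png

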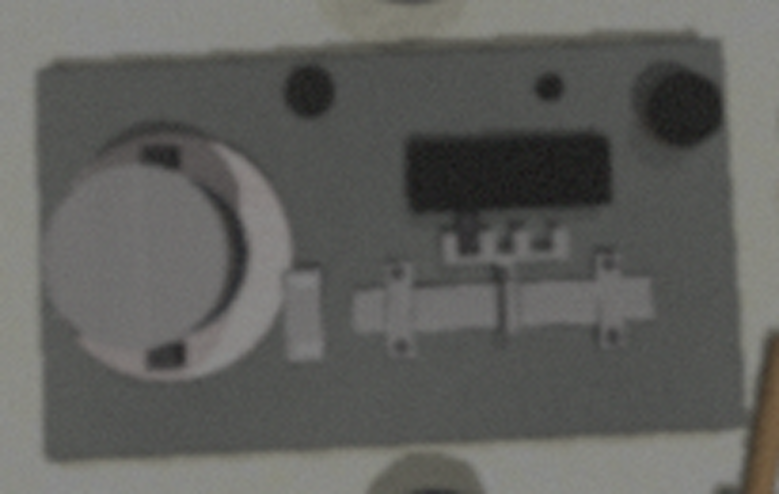

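Run:
```python
from h import *
f=lambda u,v:((u+.5)/3.8-.5+170,(v+.5)/3.8-.5+175)
P=[((38,68),.05,(110,260)),((720,40),.05,(110,-130)),((743,430),.05,(-110,-130)),((47,462),.05,(-110,260)),
 ((508,172),.08,(36,-3)),((303,314),.072,(-35,112)),((398,308),.063,(-35,60)),((608,298),.063,(-35,-56))]
W=np.array([ray("top",f(*p),z)[:2] for p,z,_ in P]);M=np.array([m for *_,m in P])/1000.
mc,wc=M.mean(0),W.mean(0); U,S,V=np.linalg.svd((M-mc).T@(W-wc)); R=(U@V).T; t=wc-R@mc
print("yaw",np.degrees(np.arctan2(R[1,0],R[0,0])),"origin",t); print(np.round((W-(M@R.T+t))*1000,1))
print(ray("top",f(513,290),.096), R@[-.035,0]+t)
print([np.round(R@np.array(m)+t,4) for m in [(0,-.019),(0,.025)]])
```

```text
yaw 1.2168562938865548 origin [ 0.52606831 -0.13138121]
[[-1.3 -2.8]
 [-2.1  1.4]
 [ 0.   2.5]
 [-0.1 -3. ]
 [ 0.9  0.7]
 [ 0.3 -0.2]
 [ 0.9  0.3]
 [ 1.3  1. ]]
[ 0.49995229 -0.13247003  0.096     ] [ 0.4910762  -0.13212449]
[array([ 0.5265, -0.1504]), array([ 0.5255, -0.1064])]
```

Call:
{"name": "step_arm", "arguments": {
  "rows": [
    [[0,0,4,-0.1],[2,-3,7,-0.2],[4,-7,8,-0.3],[6,-11,8,-0.4],[8,-15,8,-0.5],[10,-19,8,-0.6],[13,-23,8,-0.7],[15,-27,8,-0.8],[17,-31,8,-0.9],[19,-35,8,-1.0],[21,-39,8,-1.1],[23,-43,8,-1.172]]
  ],
  "jaw": 0.3
}}

```text
t: 1.3
ee_pos: [0.4146, 0.0329, 0.2722]
orientation: [-180.0, -0.0, 91.0]
ft_force: [0.8, 0.8, 0.5]
finger_gap: 0.698
```

Call:
{"name": "step_arm", "arguments": {
  "rows": [
    [[2,-4,0,0],[4,-8,0,0],[7,-12,-1,0],[9,-15,-3,0],[11.2,-18.5,-6,0],[11.2,-18.5,-9,0],[11.2,-18.5,-11,0],[11.2,-18.5,-11,0],[11.2,-18.5,-11,0]]
  ]
}}

```text
t: 2.2
ee_pos: [0.5261, -0.1502, 0.1624]
orientation: [-179.9, -0.0, 91.2]
ft_force: [0.8, 0.2, 0.8]
finger_gap: 0.702
```

Run:
```python
from h import *
s=manip.state(); c=manip.calibration("wrist"); im=manip.read_camera("wrist"); cv2.imwrite("pics/w1.png",im)
side=manip.read_camera("side"); cv2.imwrite("pics/s1.png",side)
np.save("wcal.npy",c,allow_pickle=True)
print(s["ee_pos"],s["orientation"],s["ft_force"],np.round(c["world_to_cam"],3).tolist())
```

```text
[ 0.52613151 -0.1501546   0.16236083] [-1.79935686e+02 -2.06783847e-02  9.12028779e+01] [0.8465039  0.18445275 0.77120364] [[1.0, 0.022, -0.002, -0.523], [-0.022, 0.963, -0.27, 0.183], [-0.004, 0.27, 0.963, -0.306], [0.0, 0.0, 0.0, 1.0]]
```

View pics/w1.png

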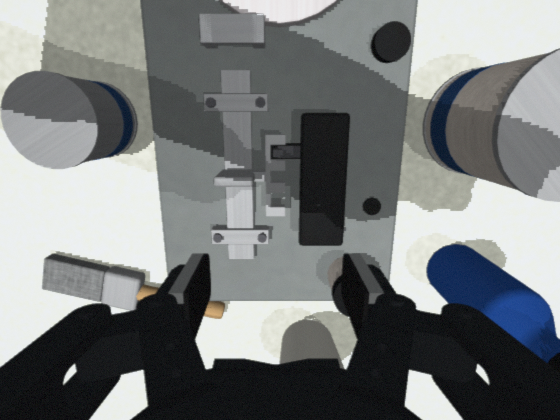

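View pics/s1.png

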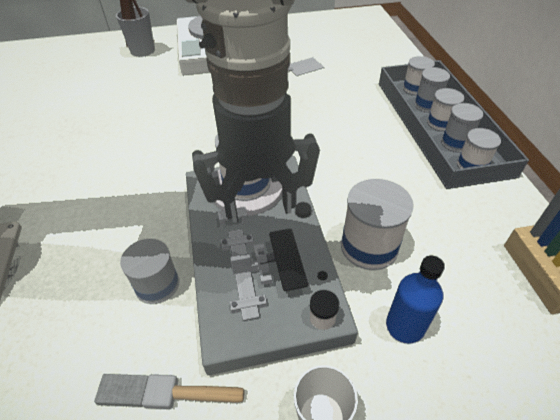

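Run:
```python
from h import *
c=np.load("wcal.npy",allow_pickle=True).item()
im=cv2.imread("pics/w1.png")
cv2.imwrite("pics/w1z.png",cv2.resize(im[100:320,160:390],None,fx=2.7,fy=2.7,interpolation=cv2.INTER_CUBIC))
a=np.radians(1.2);R=np.array([[np.cos(a),-np.sin(a)],[np.sin(a),np.cos(a)]]);t=np.array([.526,-.1315])
for n,px,z in [("plateTL",(302,113),.08),("TR",(349,114),.08),("BL",(300,244),.08),("BR",(344,245),.08),("keeper",(232,18),.072),("strapN",(236,102),.063),("strapS",(240,236),.063),("tabtop",(234,180),.096)]:
    w=ray("",px,z,c); print(n,np.round(w[:2],4),"mixer",np.round((R.T@(w[:2]-t))*1000,1))
for n,p in[("tcp",(.526,-.150,.162)),("L tip",(.496,-.150,.170)),("R tip",(.556,-.150,.170))]: print(n,proj("",p,c))
```

```text
plateTL [ 0.5447 -0.0801] mixer [19.8 51. ]
TR [ 0.5806 -0.08  ] mixer [55.7 50.3]
BL [ 0.5477 -0.1871] mixer [ 20.5 -56.1]
BR [ 0.5851 -0.1872] mixer [ 57.9 -56.9]
keeper [ 0.4912 -0.0143] mixer [-32.4 117.9]
strapN [ 0.4924 -0.0726] mixer [-32.3  59.6]
strapS [ 0.4948 -0.1874] mixer [-32.3 -55.2]
tabtop [ 0.4942 -0.1301] mixer [-31.8   2.1]
tcp (np.float64(275.15319592959474), np.float64(236.2389536709824))
L tip (np.float64(221.41412459010465), np.float64(240.12450595897084))
R tip (np.float64(328.72210861393955), np.float64(242.38946073854535))
```

View pics/w1z.png

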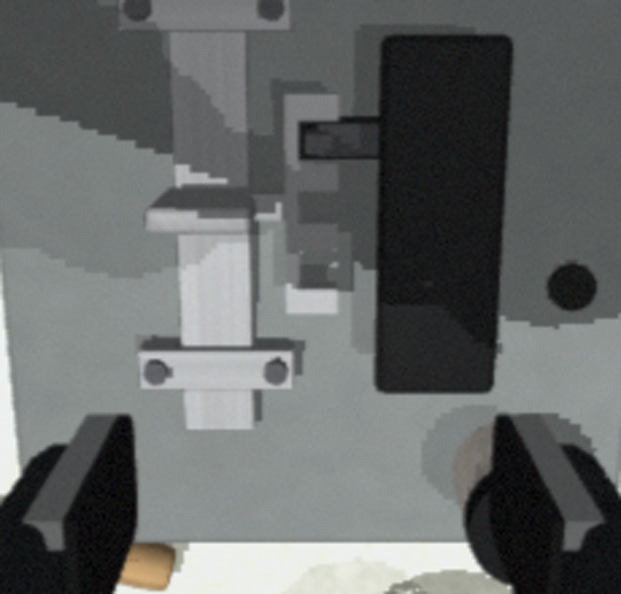

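Run:
```python
from h import *
c=np.load("wcal.npy",allow_pickle=True).item()
T=c["world_to_cam"];print("cam",-T[:3,:3].T@T[:3,3])
for px in [(209,254),(344,254),(193,254),(170,293)]:
    a,b=ray("",px,.1,c),ray("",px,.2,c)
    for y in(-.139,-.161):
        s=(y-a[1])/(b[1]-a[1]); print(px,np.round(a+s*(b-a),4))
im=cv2.imread("pics/s1.png")
cv2.imwrite("pics/s1z.png",cv2.resize(im[120:330,180:350],None,fx=2.8,fy=2.8,interpolation=cv2.INTER_CUBIC))
```

```text
cam [ 0.52516509 -0.08221384  0.34373663]
(209, 254) [ 0.4981 -0.139   0.2145]
(209, 254) [ 0.4876 -0.161   0.1644]
(344, 254) [ 0.5556 -0.139   0.2115]
(344, 254) [ 0.5673 -0.161   0.1602]
(193, 254) [ 0.4915 -0.139   0.2148]
(193, 254) [ 0.4784 -0.161   0.1649]
(170, 293) [ 0.4916 -0.139   0.2466]
(170, 293) [ 0.4786 -0.161   0.2089]
```

View pics/s1z.png

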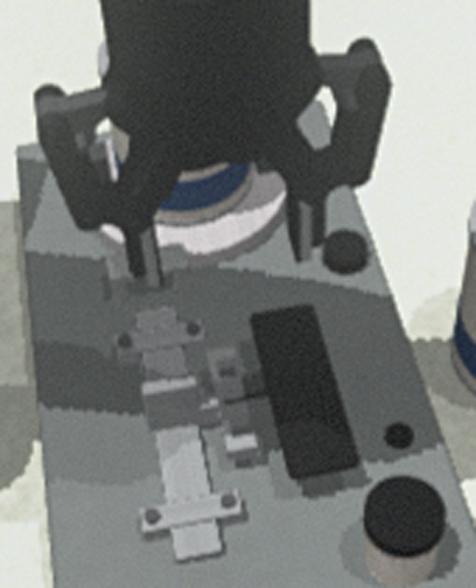

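Run:
```python
from h import *
c=np.load("wcal.npy",allow_pickle=True).item()
T=c["world_to_cam"]
for z in(.16,.17,.18):
  for x in(.496,.556):
    print(x,z,"side f/b",[np.round(proj("side",(x,y,z)),0) for y in(-.139,-.161)],"wrist",[np.round(proj("",(x,y,z),c),0) for y in (-.139,-.161)])
for px in [(226,218),(237,221),(287,213),(292,212)]:
    a,b=ray("side",px,.1),ray("side",px,.2)
    for z in(.16,.17,.18): print(px,np.round(ray("side",px,z),3))
```

```text
0.496 0.16 side f/b [array([238., 232.]), array([240., 245.])] wrist [array([224., 216.]), array([224., 251.])]
0.556 0.16 side f/b [array([282., 226.]), array([285., 238.])] wrist [array([327., 218.]), array([325., 253.])]
0.496 0.17 side f/b [array([237., 228.]), array([239., 241.])] wrist [array([221., 221.]), array([222., 258.])]
0.556 0.17 side f/b [array([282., 221.]), array([285., 233.])] wrist [array([330., 224.]), array([327., 260.])]
0.496 0.18 side f/b [array([237., 223.]), array([239., 236.])] wrist [array([218., 227.]), array([219., 266.])]
0.556 0.18 side f/b [array([281., 216.]), array([285., 229.])] wrist [array([333., 230.]), array([330., 268.])]
(226, 218) [ 0.483 -0.11   0.16 ]
(226, 218) [ 0.483 -0.119  0.17 ]
(226, 218) [ 0.483 -0.128  0.18 ]
(237, 221) [ 0.497 -0.119  0.16 ]
(237, 221) [ 0.497 -0.127  0.17 ]
(237, 221) [ 0.497 -0.136  0.18 ]
(287, 213) [ 0.568 -0.118  0.16 ]
(287, 213) [ 0.566 -0.127  0.17 ]
(287, 213) [ 0.564 -0.135  0.18 ]
(292, 212) [ 0.575 -0.118  0.16 ]
(292, 212) [ 0.573 -0.126  0.17 ]
(292, 212) [ 0.571 -0.135  0.18 ]
```

Call:
{"name": "step_arm", "arguments": {
  "rows": [
    [[0.2,0,-2,0],[0.2,0,-4,0],[0.2,0,-5.5,0],[0.2,0,-5.5,0],[0.2,0,-5.5,0]]
  ]
}}

```text
t: 2.8
ee_pos: [0.5293, -0.1502, 0.1089]
orientation: [179.9, 0.0, 91.2]
ft_force: [0.6, -0.2, 1.7]
finger_gap: 0.705
```

Run:
```python
from h import *
s=manip.state(); c=manip.calibration("wrist"); im=manip.read_camera("wrist")
side=manip.read_camera("side")
a=cv2.resize(im[:,130:430],None,fx=1.35,fy=1.35); b=cv2.resize(side[140:330,170:350],None,fx=2.2,fy=2.98)
b=cv2.resize(side[140:330,175:345],None,fx=2.3,fy=2.3); o=np.zeros((567,800,3),np.uint8); o[:,:405]=a; b=b[:,:395]; o[:b.shape[0],405:405+b.shape[1]]=b
cv2.imwrite("pics/c2.png",o); np.save("wcal2.npy",c,allow_pickle=True)
print(s["ee_pos"],s["orientation"],s["ft_force"])
for z in(.105,.115,.15):
  for x in(.498,.558):
    print(x,z,"side",[np.round((np.array(proj("side",(x,y,z)))-[175,140])*2.3+[405,0]) for y in(-.139,-.161)],"wrist",[np.round((np.array(proj("",(x,y,z),c))-[130,0])*1.35) for y in (-.139,-.161)])
```

```text
[ 0.52930181 -0.15024225  0.10892212] [1.79881660e+02 3.74110401e-02 9.12307135e+01] [ 0.56033612 -0.23690706  1.69181365]
0.498 0.105 side [array([561., 267.]), array([566., 295.])] wrist [array([124., 290.]), array([125., 338.])]
0.558 0.105 side [array([655., 251.]), array([661., 279.])] wrist [array([263., 293.]), array([260., 340.])]
0.498 0.115 side [array([560., 257.]), array([564., 286.])] wrist [array([121., 297.]), array([122., 347.])]
0.558 0.115 side [array([654., 242.]), array([661., 270.])] wrist [array([267., 300.]), array([263., 350.])]
0.498 0.15 side [array([555., 223.]), array([560., 252.])] wrist [array([104., 329.]), array([106., 388.])]
0.558 0.15 side [array([654., 207.]), array([661., 235.])] wrist [array([282., 333.]), array([278., 392.])]
```

View pics/c2.png

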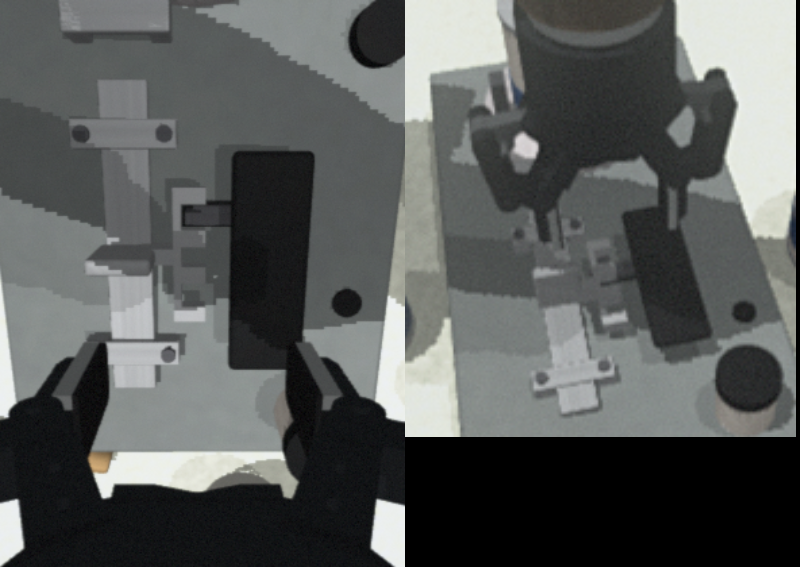

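Call:
{"name": "step_arm", "arguments": {
  "rows": [
    [[-0.1,-0.3,-1,0],[-0.1,-0.3,-2,0],[-0.1,-0.3,-2.7,0],[-0.1,-0.3,-2.7,0]]
  ]
}}

```text
t: 3.3
ee_pos: [0.526, -0.1529, 0.0786]
orientation: [-179.8, -0.1, 91.2]
ft_force: [-0.5, -0.5, 0.3]
finger_gap: 0.699
```

Call:
{"name": "step_arm", "arguments": {
  "rows": [
    [[0,0,-0.3,0],[0,0,-0.6,0],[0,0,-0.9,0],[0,0,-0.9,0]]
  ]
}}

```text
t: 3.7
ee_pos: [0.5272, -0.1532, 0.071]
orientation: [-180.0, -0.0, 91.2]
ft_force: [0.2, 0.0, -0.4]
finger_gap: 0.7
```

Run:
```python
from h import *
s=manip.state(); c=manip.calibration("wrist"); im=manip.read_camera("wrist")
side=manip.read_camera("side")
a=cv2.resize(im[:,130:430],None,fx=1.35,fy=1.35)
b=cv2.resize(side[140:330,175:345],None,fx=2.3,fy=2.3); o=np.zeros((567,800,3),np.uint8); o[:,:405]=a; b=b[:,:395]; o[:b.shape[0],405:405+b.shape[1]]=b
cv2.imwrite("pics/c3.png",o); print(s["ee_pos"],s["ft_force"])
```

```text
[ 0.52718016 -0.15315831  0.07099054] [ 2.32667964e-01  2.59055353e-04 -4.45104972e-01]
```

View pics/c3.png

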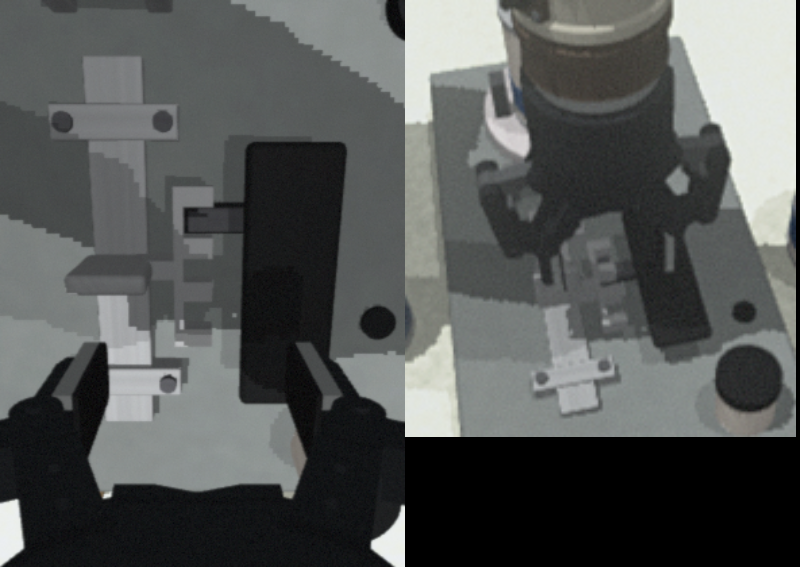

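Run:
```python
from h import *
c=manip.calibration("wrist"); print(manip.state()["ee_pos"])
for z in(.09,.1,.11,.12,.13):
    w=[ray("",((u/1.35)+130,342/1.35),z,c) for u in(107,288)]
    s=[ray("side",((u-405)/2.3+175,v/2.3+140),z) for u,v in((548,284),(672,272))]
    print(z,"wrist front",[np.round(p[:2],3) for p in w],"side back",[np.round(p[:2],3) for p in s])
```

```text
[ 0.5274573  -0.15324711  0.07142746]
0.09 wrist front [array([ 0.493, -0.156]), array([ 0.564, -0.155])] side back [array([ 0.488, -0.14 ]), array([ 0.568, -0.147])]
0.1 wrist front [array([ 0.495, -0.152]), array([ 0.561, -0.151])] side back [array([ 0.488, -0.147]), array([ 0.566, -0.153])]
0.11 wrist front [array([ 0.497, -0.148]), array([ 0.559, -0.146])] side back [array([ 0.488, -0.154]), array([ 0.565, -0.16 ])]
0.12 wrist front [array([ 0.499, -0.143]), array([ 0.557, -0.142])] side back [array([ 0.488, -0.161]), array([ 0.563, -0.167])]
0.13 wrist front [array([ 0.501, -0.139]), array([ 0.554, -0.138])] side back [array([ 0.489, -0.168]), array([ 0.562, -0.174])]
```

Call:
{"name": "step_arm", "arguments": {
  "rows": [
    [[0,0,-0.3,0],[0,0,-0.6,0],[0,0,-0.6,0]]
  ]
}}

```text
t: 4.1
ee_pos: [0.527, -0.1531, 0.0649]
orientation: [-180.0, -0.0, 91.2]
ft_force: [-0.1, -0.5, 0.4]
finger_gap: 0.695
```

Call:
{"name": "step_arm", "arguments": {
  "rows": [
    [[0,0,-0.3,0],[0,0,-0.6,0],[0,0,-0.9,0],[0,0,-0.9,0]]
  ]
}}

```text
t: 4.5
ee_pos: [0.527, -0.1531, 0.0558]
orientation: [-179.9, -0.0, 91.2]
ft_force: [0.1, 0.6, -0.4]
finger_gap: 0.702
```

Call:
{"name": "step_arm", "arguments": {
  "rows": [
    [[0,0,-0.3,0],[0,0,-0.6,0],[0,0,-0.9,0],[0,0,-0.9,0]]
  ]
}}

```text
t: 4.9
ee_pos: [0.527, -0.1531, 0.0468]
orientation: [-179.9, -0.0, 91.2]
ft_force: [-0.3, -0.1, 0.4]
finger_gap: 0.704
```

Call:
{"name": "step_arm", "arguments": {
  "rows": [
    [[0,0,-0.3,0],[0,0,-0.6,0],[0,0,-0.6,0]]
  ]
}}

```text
t: 5.2
ee_pos: [0.527, -0.1531, 0.0408]
orientation: [-179.9, -0.0, 91.2]
ft_force: [0.3, -0.0, 0.3]
finger_gap: 0.695
```

Run:
```python
from h import *
s=manip.state(); c=manip.calibration("wrist"); im=manip.read_camera("wrist")
side=manip.read_camera("side")
a=cv2.resize(im[:,130:430],None,fx=1.35,fy=1.35)
b=cv2.resize(side[180:300,215:330],None,fx=3.4,fy=3.4); o=np.zeros((567,800,3),np.uint8); o[:,:405]=a; b=b[:,:395]; o[:b.shape[0],405:405+b.shape[1]]=b
cv2.imwrite("pics/c4.png",o); print(s["ee_pos"],s["ft_force"])
```

```text
[ 0.52703414 -0.15314001  0.04084083] [ 0.25460565 -0.04250821  0.34133193]
```

View pics/c4.png

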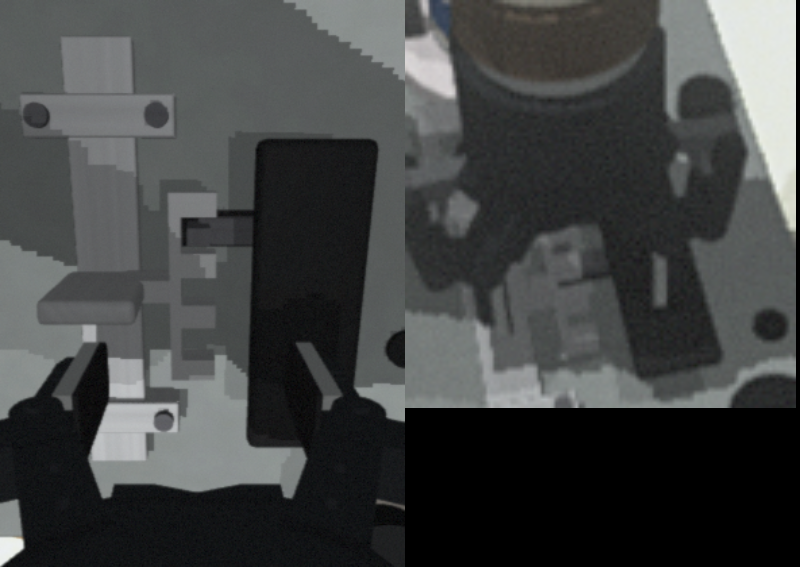

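Call:
{"name": "step_arm", "arguments": {
  "rows": [
    [[0,0,-0.3,0],[0,0,-0.6,0],[0,0,-0.8,0],[0,0,-0.8,0]]
  ]
}}

```text
t: 5.7
ee_pos: [0.5277, -0.1533, 0.0336]
orientation: [180.0, 0.0, 91.2]
ft_force: [-0.4, 0.6, 3.8]
finger_gap: 0.704
```

Call:
{"name": "step_arm", "arguments": {
  "rows": [
    [[0,0,-0.2,0],[0,0,-0.4,0],[0,0,-0.6,0],[0,0,-0.7,0],[0,0,-0.7,0]]
  ]
}}

```text
t: 6.2
ee_pos: [0.5278, -0.1534, 0.0265]
orientation: [180.0, 0.0, 91.2]
ft_force: [0.2, -0.1, 5.5]
finger_gap: 0.703
```

Call:
{"name": "step_arm", "arguments": {
  "rows": [
    [[0,0,-0.1,0],[0,0,-0.2,0],[0,0,-0.2,0],[0,0,-0.2,0]]
  ]
}}

```text
t: 6.6
ee_pos: [0.5278, -0.1534, 0.0247]
orientation: [180.0, 0.0, 91.2]
ft_force: [-0.8, -0.6, 5.0]
finger_gap: 0.701
```

Call:
{"name": "step_arm", "arguments": {
  "rows": [
    [[0,0,-0.1,0],[0,0,-0.1,0],[0,0,-0.1,0]]
  ]
}}

```text
t: 6.9
ee_pos: [0.5278, -0.1534, 0.024]
orientation: [179.9, 0.0, 91.2]
ft_force: [-1.6, 0.9, 6.9]
finger_gap: 0.7
```

Call:
{"name": "step_arm", "arguments": {
  "rows": [
    [[0,0,-0.1,0],[0,0,-0.1,0],[0,0,-0.1,0]]
  ]
}}

```text
t: 7.2
ee_pos: [0.5279, -0.1534, 0.0238]
orientation: [179.9, 0.0, 91.2]
ft_force: [-2.4, 0.8, 11.4]
finger_gap: 0.7
```

Call:
{"name": "step_arm", "arguments": {
  "rows": [
    [[0,0.3,0,0],[0,0.6,0,0],[0,0.9,0,0],[0,1.2,0,0],[0,1.5,0,0],[-0.05,1.8,0,0],[-0.05,2.1,0,0],[-0.05,2.4,0,0],[-0.05,2.7,0,0],[-0.05,3.0,0,0],[-0.05,3.0,0,0]]
  ]
}}

```text
t: 8.3
ee_pos: [0.5287, -0.1262, 0.0239]
orientation: [179.8, 0.3, 91.1]
ft_force: [-0.1, -6.5, 8.6]
finger_gap: 0.697
```

Call:
{"name": "step_arm", "arguments": {
  "rows": [
    [[0,0.3,0,0],[0,0.6,0,0],[0,0.9,0,0],[0,1.2,0,0],[-0.05,1.5,0,0],[-0.05,1.7,0,0],[-0.05,1.7,0,0]]
  ]
}}

```text
t: 9.0
ee_pos: [0.5283, -0.109, 0.0239]
orientation: [179.8, 0.3, 91.1]
ft_force: [0.6, -6.1, 7.9]
finger_gap: 0.698
```

Commanded y is now −0.106; the bolt stop should follow shortly.

Call:
{"name": "step_arm", "arguments": {
  "rows": [
    [[0,0.2,0,0],[0,0.4,0,0],[0,0.4,0,0]]
  ]
}}

```text
t: 9.3
ee_pos: [0.5282, -0.1069, 0.0239]
orientation: [179.8, 0.5, 91.1]
ft_force: [-0.3, -10.8, 8.4]
finger_gap: 0.701
```

Call:
{"name": "step_arm", "arguments": {
  "rows": [
    [[0,0.2,0,0],[0,0.4,0,0],[0,0.4,0,0]]
  ]
}}

```text
t: 9.6
ee_pos: [0.5282, -0.1072, 0.024]
orientation: [179.8, 1.0, 91.0]
ft_force: [-1.4, -22.2, 6.2]
finger_gap: 0.7
```

Call:
{"name": "step_arm", "arguments": {
  "rows": [
    [[0,-0.2,0,0],[0,-0.4,0,0],[0,-0.4,0,0]]
  ]
}}

```text
t: 9.9
ee_pos: [0.5282, -0.1068, 0.0239]
orientation: [179.8, 0.5, 91.1]
ft_force: [0.6, -10.1, 6.7]
finger_gap: 0.704
```

Run:
```python
from h import *
s=manip.state(); c=manip.calibration("wrist"); im=manip.read_camera("wrist")
cv2.imwrite("pics/c5.png",im); np.save("wcal5.npy",c,allow_pickle=True); print(s["ee_pos"],s["ft_force"])
```

```text
[ 0.52824222 -0.10679059  0.02390011] [  0.62172304 -10.06516591   6.71047694]
```

View pics/c5.png

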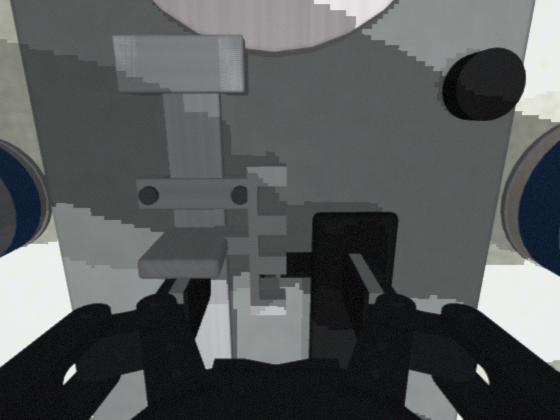

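Run:
```python
from h import *
c=np.load("wcal5.npy",allow_pickle=True).item()
a=np.radians(1.2);R=np.array([[np.cos(a),-np.sin(a)],[np.sin(a),np.cos(a)]]);t=np.array([.528,-.1315])
for n,px,z in [("tab rear top edge",(180,276),.096),("tab front top edge",(182,256),.096),("notchbar top end",(267,167),.073),("strap N",(195,194),.065),("strap row216", (195,209),.065)]:
    print(n,np.round((R.T@(ray("",px,z,c)[:2]-t))*1000,1))
```

```text
tab rear top edge [-33.9  37.3]
tab front top edge [-32.5  45.2]
notchbar top end [-2.6 73.2]
strap N [-34.   60.3]
strap row216 [-34.5  53.5]
```

Call:
{"name": "step_arm", "arguments": {
  "rows": [
    [[0,0,0.4,0],[0,0,0.8,0],[0,0,1.2,0],[0,0,1.6,0],[0,0,2.0,0],[0,-0.6,2.5,0],[0,-0.9,3.0,0],[0,-0.9,4.5,0],[0,-0.9,6.5,0],[0,-0.9,9,0],[0,-0.9,12,0],[0,-0.9,12,0]]
  ]
}}

```text
t: 11.15
ee_pos: [0.5292, -0.1115, 0.1469]
orientation: [179.6, 0.1, 91.2]
ft_force: [1.3, -0.1, 0.7]
finger_gap: 0.696
```

Run:
```python
from h import *
s=manip.state(); c=manip.calibration("wrist"); im=manip.read_camera("wrist"); side=manip.read_camera("side")
a=cv2.resize(im[:,130:430],None,fx=1.35,fy=1.35)
b=cv2.resize(side[180:320,215:330],None,fx=3.4,fy=3.4); o=np.zeros((567,800,3),np.uint8); o[:,:405]=a; b=b[:,:395]; o[:b.shape[0],405:405+b.shape[1]]=b
cv2.imwrite("pics/c6.png",o); np.save("wcal6.npy",c,allow_pickle=True); print(s["t"],s["ee_pos"],s["ft_force"])
```

```text
11.15 [ 0.52920453 -0.11148314  0.146859  ] [ 1.31998258 -0.14179191  0.72420965]
```

View pics/c6.png

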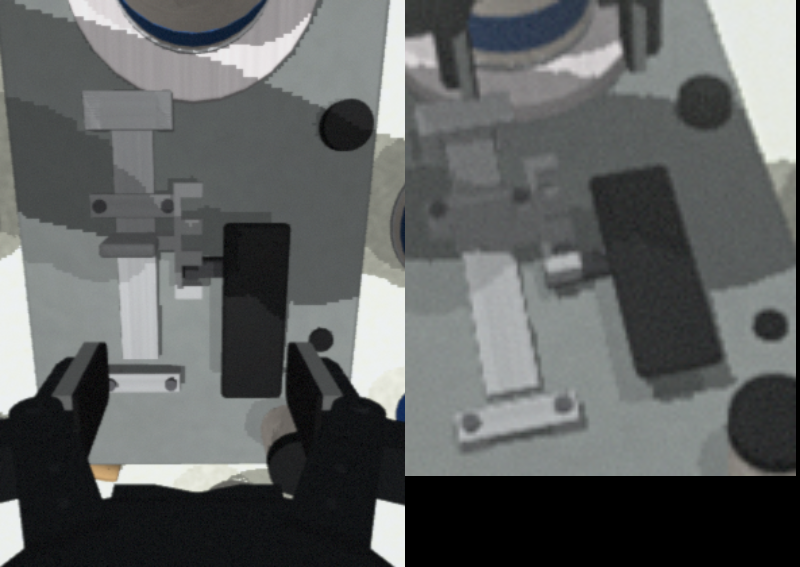

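Run:
```python
from h import *
c=np.load("wcal6.npy",allow_pickle=True).item()
a=np.radians(1.2);R=np.array([[np.cos(a),-np.sin(a)],[np.sin(a),np.cos(a)]]);t=np.array([.528,-.1315])
g=lambda u,v:(u/1.35+130,v/1.35); M=lambda p,z:np.round((R.T@(ray("",g(*p),z,c)[:2]-t))*1000,1)
print("tab top mid",M((128,251),.096))
for z in(.08,.068): A,B,C=M((223,224),z),M((221,398),z),M((290,225),z); print(z,A,B,C,"len",A[1]-B[1],"wid",C[0]-A[0])
top=manip.read_camera("top"); d=cv2.absdiff(top,cv2.imread("pics/top0.png")).max(2); print("tin etc diff", [int(d[y-8:y+8,x-8:x+8].mean()) for x,y in((403,216),(352,143),(285,325),(278,140),(348,203),(368,320))])
```

```text
tab top mid [-34.1  39.4]
0.08 [16.9 51.3] [ 17.5 -57.1] [54.2 50.7] len 108.4 wid 37.300000000000004
0.068 [17.7 49.5] [ 18.3 -64.1] [56.8 48.9] len 113.6 wid 39.099999999999994
tin etc diff [44, 3, 21, 2, 81, 28]
```

```bash
python3 -c "
from workcell import manip
print(manip.hand_in())"
```

```text
the job is handed in; nothing more can be done
None
```

The turntable is locked. I held the catch on its stop with one fingertip and slid the bolt onto its stop with the other. I then lifted straight up so the catch could spring back, and handed the job in at about 11 s.

**Bolt:** at its stop the push rose to about 22 N with no further motion. After release, the wrist camera put the tab at mixer y = 39.4 mm, against 40 mm for fully home.

**Catch:** after release, the plate's size and edges matched the raised height (80 mm above the bench), not the pressed height. The tongue shows in the end notch.

**Robot:** it ended clear of the mixer, with the last wrist force about 1.5 N, which I took as sensor noise.

**Checks that disagreed or were inconclusive:**
- **Fingertip height:** in the images the fingertips sat about 48 mm above the reported TCP, where I expected about 8 mm. I came down slowly on force feedback, and contact with the plate agreed with the images.
- **Mixer position:** the top and wrist views differed by about 2.5 mm in x, so I used a value between them.
- **Bystanders:** a before/after check of the top view showed no change at the bottle or big can. The cup, small can, touch-up tin and brush patches did change. I put that down to the arm and its shadow, because I felt no unexpected contact, but I did not confirm it with another picture.

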